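Count to the third gap of the spice rack and slide the tin home

TASK

Find the place for the squat spice tin by counting the gaps of the wooden spice rack with a fingertip: from the robot's side, run it along the rail on top of the rack from the left, touching the rail at the first gap, the second and then the third, and go no further along it. Only then push the tin across the worktop without lifting it, and into that third gap until it is fully home against the slat at the back, standing upright. Keep the tin out of the other gaps, and leave the jars and everything else where they stand.

Things in the scene. Friction and masses are not known exactly. Their poses are not given: they have to be found in the camera images.
- rack: beech spice rack fixed to the worktop, 366 x 64 mm, 88 mm tall: six gaps side by side, open to the robot and above, no floor. Origin: mid-length, on the worktop; x away from the robot through the gaps, y left along it. 6 mm dividers, 50 mm tall, every 58 mm, noses at x=-30; gaps 52 mm wide, centred at y=+145 (first), +87, +29 (third), -29, -87, -145; a 30 mm high back slat stops things at x=+16
- rail_1: stretch of the flat wooden top rail behind the first (leftmost) gap. The rail is one straight level bar along the rear of the rack, 16 mm wide, its top 88 mm above the worktop, its middle 24 mm behind the rack's origin. Origin: middle of the top face of this stretch, which is 67 mm long; axes as the rack's
- rail_2: stretch of the same rail behind the second gap, 58 mm long; origin in the middle of its top face; axes as the rack's
- rail_3: stretch of the same rail behind the third gap, 58 mm long; origin in the middle of its top face; axes as the rack's
- rail_rest: remaining 183 mm of the same rail, behind the fourth to sixth gaps, not to be touched; origin in the middle of its top face
- third_gap (a point): point on the worktop in the middle of the third gap where the centre of the tin stands when it is fully home (its near side is then level with the dividers' noses)
- tin: the squat plain steel spice tin to be pushed: round, 46 mm across, 50 mm tall, about 0.12 kg, standing loose on the worktop some 10 to 14 cm in front of the rack's middle line (nearer the robot). Origin: centre of its underside; z up
- jar_a: bystander: round glass spice jar with a dark steel screw cap, 44 mm across and 74 to 80 mm tall, its origin at the centre of its underside
- jar_b: bystander: round glass spice jar with a dark steel screw cap, 44 mm across and 74 to 80 mm tall, its origin at the centre of its underside
- jar_c: bystander: round glass spice jar with a dark steel screw cap, 44 mm across and 74 to 80 mm tall, its origin at the centre of its underside
- jar_d: bystander: round glass spice jar with a dark steel screw cap, 44 mm across and 74 to 80 mm tall, its origin at the centre of its underside
- carrot: bystander: peeled carrot, 180 mm long, lying on the chopping board left of the rack; origin under its middle
- bowl: bystander: glass mixing bowl, 200 mm across, 90 mm tall, right of the rack; origin at the centre of its underside
- spoon: bystander: steel spoon, 150 mm long, lying on the worktop nearer the robot, to the left; origin under its middle
Mind the look-alikes: they are no part of the job. Of the things like the tin, leave any that is orange or purple; of the rest the larger one is meant.

How it is judged:
By the outcome, as a careful person would: the job done as asked, in the order asked, and still so for the second after the job is handed in, with the robot touching nothing.
It also fails if it takes over 67 s, if anything falls off the work surface, if the arm or the gripper's body presses on something with over 40 N, if the wrist force passes 120 N, or if a joint passes its speed limit or range.

ROBOT

A 6-joint arm with a two-finger parallel gripper is mounted at the origin on the work surface. World frame = base frame: x ahead of the robot, y to its left, z up, the work surface at z = 0. Lengths are in mm, angles in rad, forces in N, time in s.
With the tool pointing down it reaches from about 350 to 925 mm from the base axis. Payload 6.4 kg.
Tool frame: the origin (TCP) lies on the front face of the gripper's body, between the roots of the fingers; the fingertips stand 97 mm ahead of it and the grasp point (between the pads) lies 78 mm ahead of it; z points along the fingers, y is the direction in which the jaws open and shut (so a half turn about z gives the same grasp; the last joint's range is limited). The gripper opens to 94 mm and grips with 3 to 60 N. Pads are 16 mm wide; open, the fingers measure 119 mm over their backs; the gripper's body (75 mm by 177 mm) begins 78 mm behind the grasp point.
Start: joints at [-1.487, 0.245, 1.558, -0, 1.339, -0.174], TCP at [165.724, -628.53, 302.655] pointing down, gripper open.
Joint ranges: [-3.13, 3.13], [-1.02, 2.26], [0.13, 2.54], [-0.95, 4.09], [0.21, 2.88], [-2.74, 2.74]. Speed limits (rad/s): [2.57, 2.57, 3.14, 3.14, 3.14, 3.14].

INTERFACE

Orientations are given as a unit quaternion [w, x, y, z].
In Python, from station import ctrl, cams gives the robot as it stands.
- The arm moves only by the shell command python3 -m creep 'ROWS' [FORCE]. ROWS is JSON, a list that holds one entry, the list of rows, each a list of 7 numbers: the opening, from 0 (shut) to 1 (fully open), then the shift along the tool's x, y, z in cm, then the turn, a rotation vector about the tool's x, y, z in degrees. In form: [[[claw, dx, dy, dz, wx, wy, wz], ...]]. A call has 1 to 12 rows; each row shifts and turns the commanded pose from where the row before left it, along the tool's axes as they then stand; what a row does not reach is not made up. A row lasts 1/8 s, in which the tool goes at most 62.5 mm and 10.7 degrees, less where a joint would pass 70% of its speed; a pose out of reach is approached as far as the arm can. A call is refused whole if a number of a shift passes 6.25 or a number of a turn 10.7, either way. A call with a gripper value outside its range is refused whole. The fingers move at their own pace and stop on an object; FORCE is the grip in N (left out, the last holds). Time passes only in rows, so rows that do not move let the fingers close. It gives the time, the measured TCP pose, the force and the opening at its end, in the units of the state.
- ctrl.get_state(): the state, without advancing time (a new reading comes with each control period).
- cams.snapshot(name): name is "scene" or "top"; returns the picture (384x512x3 uint8, red, green, blue); there is no depth.
- cams.camera_info(name): a dict with "fx", "fy", "cx", "cy" (pixels), "pose" (4x4, takes a point from camera to world coordinates). Camera axes: x right, y up, looking along -z (the intrinsics and any distortion apply to the point x, -y, -z); pixel columns grow to the right and rows downward; lengths in mm; the calibration is good to about 2 mm. A picture is of the moment at which its call begins. camera_info takes no time and is no camera call.
- ctrl.sign_off(): hands the job in, once; it reports no verdict.
The state is a dict: "t": time; "q": joint angles; "qvel": joint speeds; "joint_torque": joint torques, N m; "eef_pos": TCP position; "ee_rot": TCP orientation; "wrist_force": force on the tool from outside, world axes, zero at the start; "ft_torque": the same for the moment, N m; "gripper_width": opening from 0.0 (shut) to 1.0 (fully open).
Only numpy, scipy, OpenCV 4.12 (cv2) and the standard library are available. Lean on these libraries where they do the work, as an engineer would, in place of code of your own. Each camera call takes 0.05 s, during which the arm holds its last target.

## Working session

There is one attempt and no reset: what is moved stays moved. The work goes in short steps, Python scripts to look and compute and a shell command to move; the robot and the scene stay as the last step left them, time stands still between calls to the robot, and variables do not carry over. Pictures are saved under pics/ and viewed, and the job is handed in when it is done.

```bash
mkdir -p pics; ls; python3 - <<'E'
from station import ctrl,cams
import cv2
s=ctrl.get_state(); print({k:(v if not hasattr(v,'tolist') else v.tolist()) for k,v in s.items()})
for n in ("scene","top"):
    im=cams.snapshot(n); cv2.imwrite(f"pics/{n}0.png",im[:,:,::-1]); 
    i=cams.camera_info(n); print(n,i)
E
```

```text
pics
{'t': 0.0, 'q': [-1.4871089986172095, 0.24582469412527208, 1.5589795664499038, -6.135604297479312e-05, 1.3387276464118636, -0.17411846088168767], 'qvel': [-0.0006358860789166979, -0.0013016611617708623, -0.0011478307914585077, -0.0007620225195501564, 0.00044254214690661847, -0.0012240599651509175], 'joint_torque': [0.0013932241199654527, -41.58358812332153, -31.460108757019043, 0.068651984911412, 0.03320342511869967, -0.00011365677892172243], 'eef_pos': [165.6718272109206, -628.1031060919836, 301.55692281779767], 'ee_rot': [-0.0009699847090947068, 0.9917021419155078, 0.12855318219945366, 1.4009011907199205e-05], 'wrist_force': [0.39331988522846334, 0.2807986091817433, -0.41682083056558694], 'ft_torque': [-0.004371137600052739, -0.007627915355894234, -0.05536509044317886], 'gripper_width': 0.9975884626118041}
scene {'fx': 363.48859238925206, 'fy': 363.48859238925206, 'cx': 250.55881200609915, 'cy': 185.0348060754102, 'pose': array([[ 8.28624234e-01, -4.36815738e-01,  3.50105541e-01,
         8.91349536e+02],
       [ 5.59798187e-01,  6.49700921e-01, -5.14309929e-01,
        -5.85434565e+02],
       [-2.80522066e-03,  6.22158118e-01,  7.82886586e-01,
         9.55044095e+02],
       [ 0.00000000e+00,  0.00000000e+00,  0.00000000e+00,
         1.00000000e+00]])}
top {'fx': 416.016854884565, 'fy': 416.016854884565, 'cx': 257.5983021172805, 'cy': 195.3474417914014, 'pose': array([[-1.49721716e-02,  9.87414524e-01, -1.57443300e-01,
         3.28176420e+02],
       [-9.99881502e-01, -1.42215270e-02,  5.89326479e-03,
        -6.12031138e+00],
       [ 3.58001110e-03,  1.57512878e-01,  9.87510444e-01,
         1.24814961e+03],
       [ 0.00000000e+00,  0.00000000e+00,  0.00000000e+00,
         1.00000000e+00]])}
```

View pics/scene0.png

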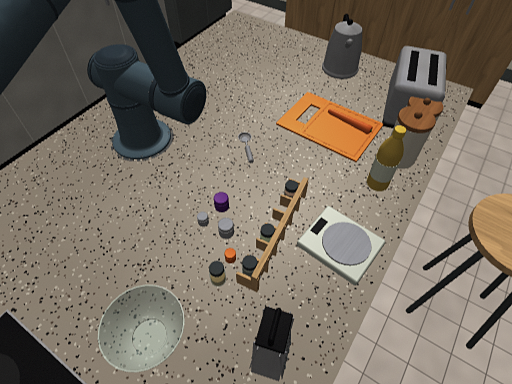

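View pics/top0.png

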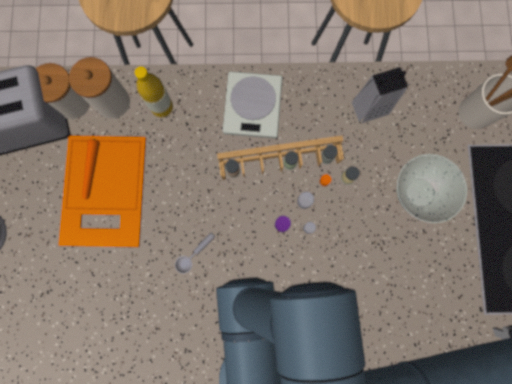

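The scene shows four tin-like things. In the top view they are grey at (305,200), smaller grey at (309,227), purple at (283,224) and orange at (325,180). The description fits the larger grey one at (305,200), because orange and purple are excluded. I'll confirm that with an enlarged crop.

```bash
python3 - <<'E'
import cv2,numpy as np
t=cv2.imread('pics/top0.png');s=cv2.imread('pics/scene0.png')
a=cv2.resize(t[125:245,205:375],None,fx=4.7,fy=4.7,interpolation=cv2.INTER_CUBIC)
b=cv2.resize(s[165:300,180:330],None,fx=4.4,fy=4.4,interpolation=cv2.INTER_CUBIC)
cv2.imwrite('pics/topc.png',a);cv2.imwrite('pics/scenec.png',b);print(a.shape,b.shape)
E
```

```text
(564, 799, 3) (594, 660, 3)
```

View pics/topc.png

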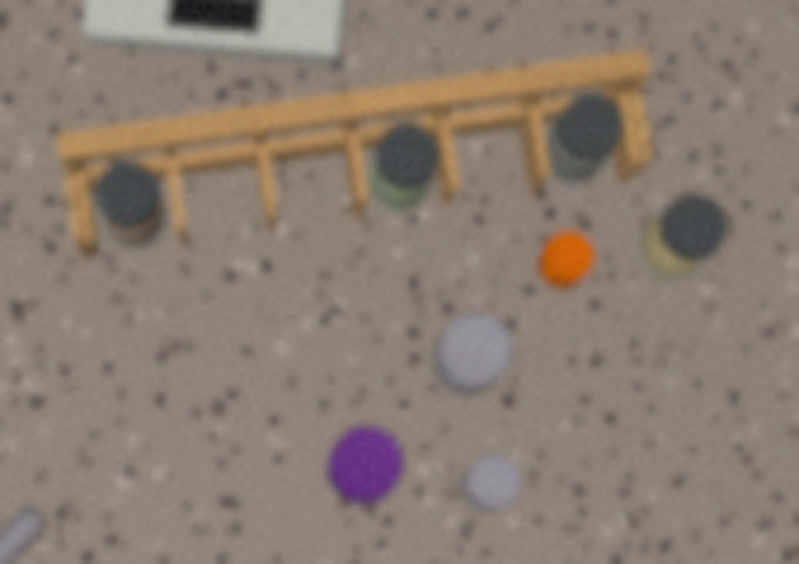

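View pics/scenec.png

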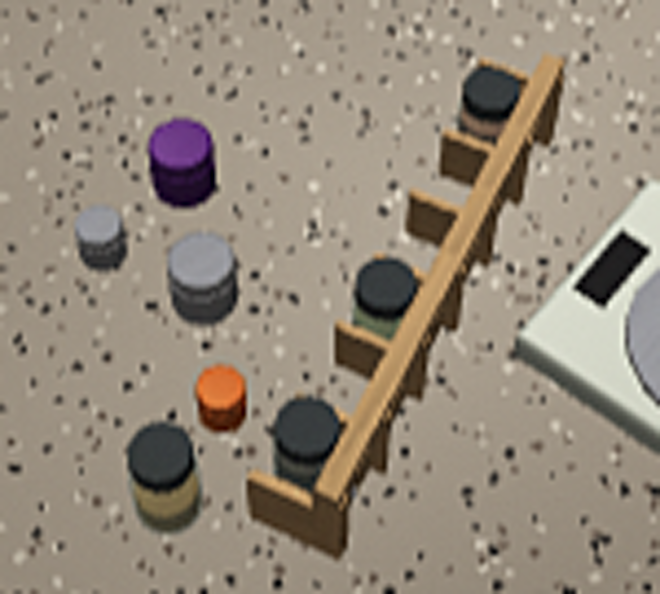

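The crops confirm it: the larger plain grey tin is at top crop (475,352), which is top pixel (306,200). The small grey, purple and orange ones are decoys. The third gap is the empty one between the dividers at crop x≈268 and 358. Next I'll fit the rack and the objects.

```bash
cat > h.py <<'E'
import numpy as np,cv2
from scipy.optimize import least_squares
from station import ctrl,cams
C={n:cams.camera_info(n) for n in("scene","top")}
def proj(n,P):
    c=C[n];P=np.atleast_2d(np.asarray(P,float));M=np.linalg.inv(np.array(c['pose']))
    p=P@M[:3,:3].T+M[:3,3]; return np.c_[c['cx']+c['fx']*p[:,0]/-p[:,2], c['cy']-c['fy']*p[:,1]/-p[:,2]]
def unproj(n,uv,z):
    c=C[n];u,v=uv;T=np.array(c['pose']);d=T[:3,:3]@np.array([(u-c['cx'])/c['fx'],-(v-c['cy'])/c['fy'],-1.]);o=T[:3,3]
    return (o+d*(z-o[2])/d[2])
def rackpts(p,L):
    x,y,a=p;L=np.asarray(L,float);c,s=np.cos(a),np.sin(a)
    return np.c_[x+c*L[:,0]-s*L[:,1],y+s*L[:,0]+c*L[:,1],L[:,2]]
RAIL=[[32,183,88],[16,183,88],[16,-183,88],[32,-183,88]]
E
python3 - <<'E'
from h import *
tp=np.array([[59,134],[62,160],[649,77],[648,51]])/4.7+[205,125]
sp=np.array([[563,63],[545,57],[318,488],[344,498]])/4.4+[180,165]
import itertools
def res(p,w=('top','scene')):
    r=[]
    if 'top' in w:r.append(proj('top',rackpts(p,RAIL))-tp)
    if 'scene' in w:r.append(proj('scene',rackpts(p,RAIL))-sp)
    return np.concatenate(r).ravel()
for w in(('top',),('scene',),('top','scene')):
    o=least_squares(res,[480,-60,.14],args=(w,)); print(w,o.x.round(3),o.fun.round(1))
p=o.x; np.save('rack.npy',p)
t=cv2.imread('pics/top0.png');s=cv2.imread('pics/scene0.png')
for n,im,(x0,y0,x1,y1),k,out in(('top',t,(205,125,375,245),4.7,'ov_t'),('scene',s,(180,165,330,300),4.4,'ov_s')):
    a=cv2.resize(im[y0:y1,x0:x1],None,fx=k,fy=k,interpolation=cv2.INTER_CUBIC)
    def dr(L,col,cl=True):
        q=((proj(n,rackpts(p,L))+.5-[x0,y0])*k-.5).round().astype(int); cv2.polylines(a,[q],cl,col,1)
    dr(RAIL,(0,255,0))
    for y in np.arange(-174,175,58.): dr([[-30,y,0],[-30,y,50],[16,y,50]],(255,255,0),False)
    th=np.linspace(0,6.28,30); dr(np.c_[-7+23*np.cos(th),29+23*np.sin(th),0*th],(0,0,255))
    cv2.imwrite(f'pics/{out}.png',a)
E
```

```text
('top',) [ 6.28082e+02 -8.46610e+01  1.30000e-01] [-0.3  0.1 -0.2 -0.1  0.7 -0.2 -0.1  0.1]
('scene',) [ 6.31709e+02 -8.00840e+01  1.38000e-01] [ 0.7 -0.8 -0.  -1.2 -0.2  0.5 -0.4  0.8]
('top', 'scene') [ 6.30157e+02 -8.24990e+01  1.35000e-01] [-1.1 -0.3 -1.  -0.4 -0.2 -1.1 -1.  -0.9  0.  -0.4 -0.7 -0.8 -1.4  0.8
 -1.6  1.2]
```

View pics/ov_t.png

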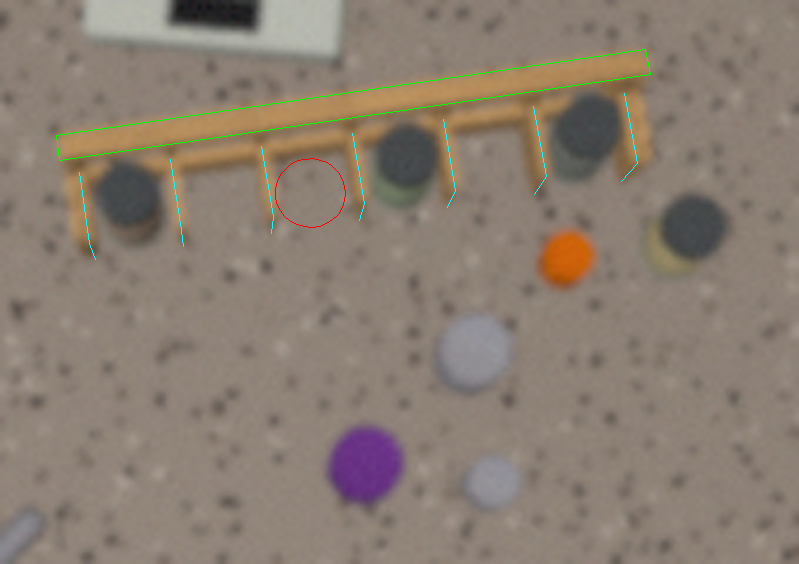

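View pics/ov_s.png

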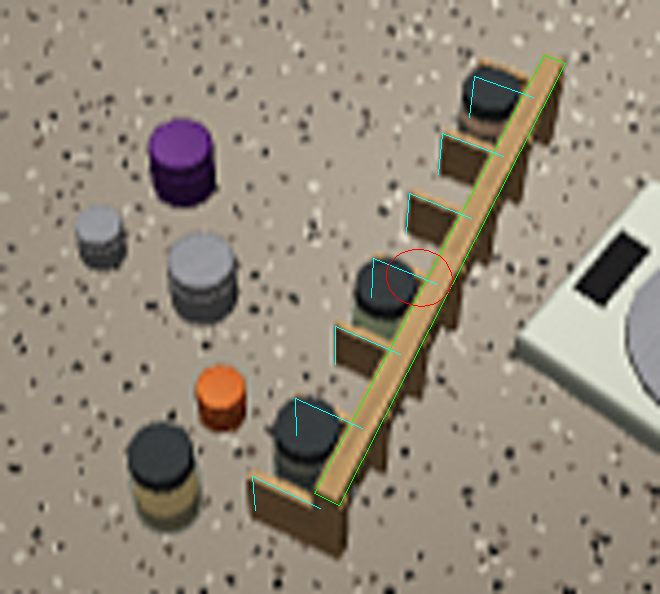

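The two cameras disagree by about 4 mm on the rack, so I'll use the average now and refine it later with the fingertip in view. Next I'll locate the tin and its neighbours in the rack frame.

```bash
python3 - <<'E'
from h import *
p=np.load('rack.npy');x,y,a=p;c,s=np.cos(a),np.sin(a)
def loc(P): d=P[:2]-[x,y];return np.array([c*d[0]+s*d[1],-s*d[0]+c*d[1]]).round(1)
T=lambda u,v:(u/4.7+205-.4,v/4.7+125-.4)
S=lambda u,v:(u/4.4+180-.4,v/4.4+165-.4)
for n,t,sc,z in[('tin',(476,349),(202,260),50),('small',(493,481),(100,225),35),('purple',(366,464),(182,141),50),('orange',(568,258),(221,385),35),('jar loose',(694,225),(161,450),77),('jar1',(129,193),(490,92),77),('jar4',(407,154),(386,288),77),('jar6',(588,125),(308,427),77)]:
    A=unproj('top',T(*t),z);B=unproj('scene',S(*sc),z);print(n,A[:2].round(1),B[:2].round(1),'rackframe',loc(A),loc(B))
for n,L in[('r1',[24,145,88]),('r2',[24,87,88]),('r3',[24,29,88]),('home',[-7,29,0])]: print(n,rackpts(p,[L]).round(1))
E
```

```text
tin [ 506.8 -153.8] [ 506.7 -151.9] rackframe [-131.8  -54. ] [-131.7  -52.1]
small [ 426.  -163.4] [ 425.1 -161.1] rackframe [-213.2  -52.7] [-213.8  -50.2]
purple [436.4 -83.8] [436.2 -80.2] rackframe [-192.2   24.8] [-191.9   28.4]
orange [ 566.4 -215.8] [ 566.6 -213.8] rackframe [ -81.1 -123.5] [ -80.6 -121.6]
jar loose [ 577.6 -286.6] [ 577.2 -285.6] rackframe [ -79.5 -195.1] [ -79.8 -194.1]
jar1 [602.6  59.2] [603.   59.3] rackframe [ -8.2 144.2] [ -7.8 144.2]
jar4 [ 624.8 -112. ] [ 628.2 -116.2] rackframe [ -9.3 -28.5] [ -6.5 -33.1]
jar6 [ 641.6 -224.3] [ 641.4 -224.3] rackframe [  -7.8 -142. ] [  -8. -142.]
r1 [[634.4  64.4  88. ]]
r2 [[642.2   6.9  88. ]]
r3 [[650.  -50.5  88. ]]
home [[619.3 -54.7   0. ]]
```

```bash
python3 -m creep '[[[0,0,0,0,0,0,7],[0,2,-4,0,0,0,0],[0,2,-4,0,0,0,0],[0,2,-4,0,0,0,0],[0,2,-4,0,0,0,0],[0,2,-4,0,0,0,0],[0,2,-4,0,0,0,0]]]' 20
```

```text
t: 0.98
eef_pos: [252.4, -372.9, 302.2]
ee_rot: [-0.0, 0.998, 0.068, -0.0]
wrist_force: [0.5, -0.8, 0.7]
gripper_width: 0.294
```

```bash
python3 -m creep '[[[0,4,-3.5,0,0,0,0],[0,4,-3.5,0,0,0,0],[0,4,-3.5,0,0,0,0],[0,4,-3.5,0,0,0,0],[0,4,-3.5,0,0,0,0],[0,4,-3.5,0,0,0,0],[0,4,-3.5,0,0,0,0],[0,4,-3.5,0.8,0,0,0],[0,4,-3.5,2,0,0,0],[0,4,-3.5,2,0,0,0],[0,3.8,-3.1,2,0,0,0],[0,0,0,0,0,0,0]]]'
```

```text
t: 2.48
eef_pos: [634.5, 64.5, 231.2]
ee_rot: [-0.0, 0.998, 0.069, -0.003]
wrist_force: [-0.8, -0.4, -0.2]
gripper_width: 0.006
```

```bash
cat > look.py <<'E'
import sys
from h import *
# usage look.py tag ; draws fingertip projection
p=np.load('rack.npy')
st=ctrl.get_state();e=np.array(st['eef_pos']);w,X,Y,Z=st['ee_rot']
from scipy.spatial.transform import Rotation as R
r=R.from_quat([X,Y,Z,w]);tip=e+r.apply([0,0,97]);print('tip',tip.round(1),'F',np.round(st['wrist_force'],1),'t',round(st['t'],2))
for n,(x0,y0,x1,y1),k in(('top',(205,125,375,245),4.7),('scene',(180,150,330,285),4.4)):
    im=cams.snapshot(n)[:,:,::-1];cv2.imwrite(f'pics/{sys.argv[1]}_{n}_raw.png',im)
    a=cv2.resize(im[y0:y1,x0:x1],None,fx=k,fy=k,interpolation=cv2.INTER_CUBIC)
    if len(sys.argv)<3:
        q=lambda P:((proj(n,P)+.5-[x0,y0])*k-.5).round().astype(int)
        box=e+r.apply([[8,12.5,97],[8,-12.5,97],[-8,-12.5,97],[-8,12.5,97]])
        cv2.polylines(a,[q(box)],True,(0,0,255),1)
        cv2.polylines(a,[q(rackpts(p,RAIL))],True,(0,255,0),1)
    cv2.imwrite(f'pics/{sys.argv[1]}_{n}.png',a)
E
python3 look.py a
```

```text
tip [634.   64.5 134.2] F [-0.8 -0.4 -0.2] t 2.48
```

View pics/a_scene.png

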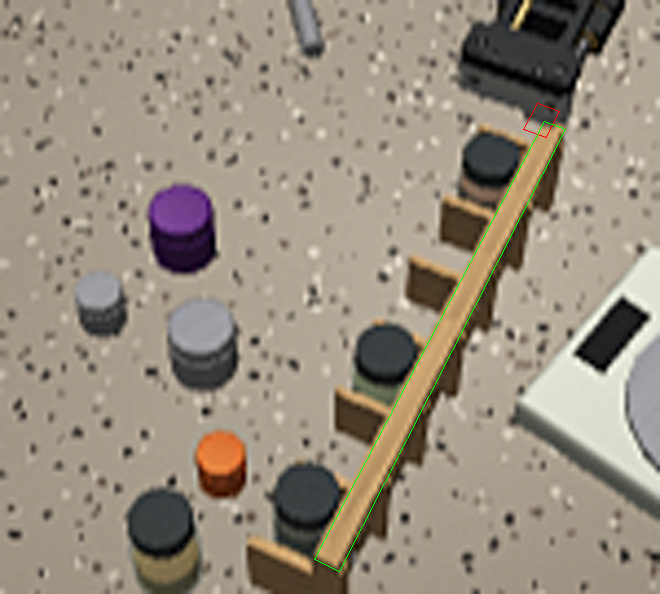

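View pics/a_top.png

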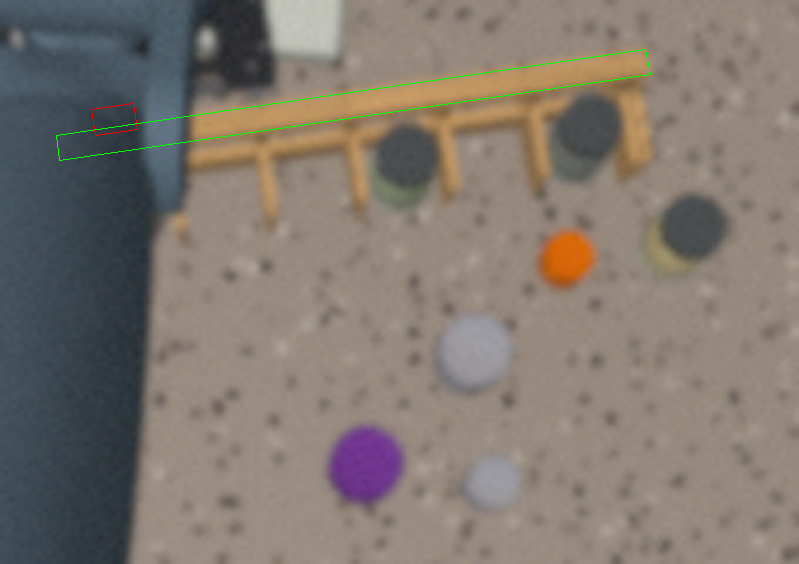

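```bash
python3 - <<'E'
import cv2
s=cv2.imread('pics/a_scene_raw.png')[140:200,265:345]
cv2.imwrite('pics/a_z.png',cv2.convertScaleAbs(cv2.resize(s,None,fx=10,fy=10,interpolation=cv2.INTER_CUBIC),alpha=1.6))
E
```

```text
(no output)
```

View pics/a_z.png

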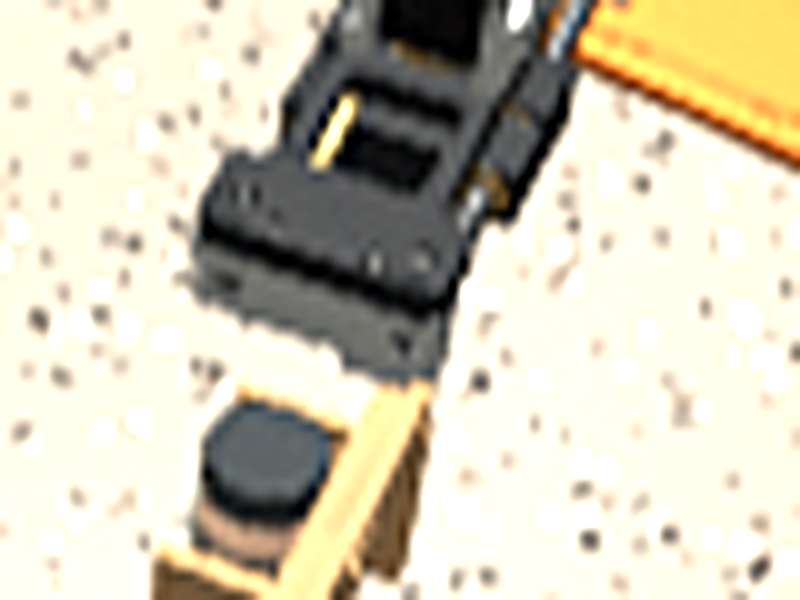

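The gripper body hides the fingertip in the scene view, but both fits agree within about 4 mm. I'll descend in small steps and watch the force.

```bash
python3 -m creep '[[[0,0,0,1.5,0,0,0],[0,0,0,1.5,0,0,0],[0,0,0,0.6,0,0,0],[0,0,0,0.4,0,0,0],[0,0,0,0,0,0,0],[0,0,0,0,0,0,0]]]'
```

```text
t: 3.32
eef_pos: [634.9, 62.2, 195.1]
ee_rot: [0.0, 0.998, 0.068, 0.0]
wrist_force: [0.1, 0.1, -0.7]
gripper_width: 0.005
```

```bash
python3 -m creep '[[[0,0,0,0.2,0,0,0],[0,0,0,0.1,0,0,0],[0,0,0,0,0,0,0]]]'
```

```text
t: 3.7
eef_pos: [634.6, 62.3, 191.6]
ee_rot: [-0.0, 0.998, 0.068, -0.0]
wrist_force: [-0.3, -0.2, -0.6]
gripper_width: 0.005
```

```bash
python3 -m creep '[[[0,0,0,0.3,0,0,0],[0,0,0,0.2,0,0,0],[0,0,0,0,0,0,0]]]'
```

```text
t: 4.08
eef_pos: [634.5, 62.2, 186.3]
ee_rot: [-0.0, 0.998, 0.068, -0.0]
wrist_force: [0.4, -0.8, 1.6]
gripper_width: 0.007
```

```bash
python3 -m creep '[[[0,0,0,0.1,0,0,0],[0,0,0,0,0,0,0]]]'
```

```text
t: 4.32
eef_pos: [634.6, 62.2, 185.6]
ee_rot: [-0.0, 0.998, 0.068, -0.0]
wrist_force: [0.3, 0.7, 1.4]
gripper_width: 0.004
```

```bash
python3 -m creep '[[[0,0,0,0.1,0,0,0],[0,0,0,0,0,0,0]]]'
```

```text
t: 4.58
eef_pos: [634.7, 62.2, 185.5]
ee_rot: [0.0, 0.998, 0.068, 0.0]
wrist_force: [-2.4, 0.8, 6.0]
gripper_width: 0.005
```

Contact on rail_1: 6 N with the tip at 88.5 mm. Next I'll slide to rail_2.

```bash
python3 -m creep '[[[0,0,0.7,0,0,0,0],[0,0,0.7,0,0,0,0],[0,0,0.7,0,0,0,0],[0,0,0.7,0,0,0,0]]]'
```

```text
t: 5.08
eef_pos: [639.1, 34.4, 185.5]
ee_rot: [-0.001, 0.998, 0.068, 0.001]
wrist_force: [-0.8, 4.0, 5.5]
gripper_width: 0.003
```

```bash
python3 -m creep '[[[0,0,0.7,0.02,0,0,0],[0,0,0.7,0.02,0,0,0],[0,0,0.7,0,0,0,0],[0,0,0.7,0,0,0,0],[0,0,0,0,0,0,0]]]'
```

```text
t: 5.7
eef_pos: [643.1, 6.1, 185.5]
ee_rot: [0.0, 0.998, 0.067, 0.001]
wrist_force: [-0.5, 1.4, 6.5]
gripper_width: 0.007
```

```bash
python3 -m creep '[[[0,0,0,0,0,0,0],[0,0,0.7,0,0,0,0],[0,0,0.7,0,0,0,0],[0,0,0.7,0,0,0,0],[0,0,0.6,0,0,0,0]]]'
```

```text
t: 6.32
eef_pos: [646.6, -19.9, 185.4]
ee_rot: [-0.001, 0.998, 0.068, 0.001]
wrist_force: [0.5, 5.2, 6.2]
gripper_width: 0.003
```

```bash
python3 -m creep '[[[0,0,0.7,0,0,0,0],[0,0,0.7,0,0,0,0],[0,0,0.7,0,0,0,0],[0,0,0.5,0,0,0,0],[0,0,0,0,0,0,0],[0,0,0,0,0,0,0]]]'
```

```text
t: 7.08
eef_pos: [650.2, -46.2, 185.5]
ee_rot: [0.0, 0.998, 0.068, 0.001]
wrist_force: [0.0, 2.8, 6.4]
gripper_width: 0.001
```

All three stretches were touched in order, with about 6 N held throughout. I'll lift, back off towards the robot, then move to the right of the tin.

```bash
python3 -m creep '[[[0,0,0,-2,0,0,0],[0,0,0,-3,0,0,0],[0,-4,0,0,0,0,0],[0,-4,0,0,0,0,0],[0,-4,0,0,0,0,0],[0,-3.7,0,0,0,0,0],[0,0,3.3,0,0,0,0],[0,0,3.3,0,0,0,0],[0,0,3.3,0,0,0,0],[0,0,3.4,0,0,0,0],[0,0,0,0,0,0,0],[0,0,0,0,0,0,0]]]'
python3 look.py b
```

```text
t: 8.57
eef_pos: [511.5, -198.5, 234.4]
ee_rot: [-0.0, 0.998, 0.068, -0.0]
wrist_force: [0.1, 0.4, 0.2]
gripper_width: 0.003
tip [ 511.5 -198.4  137.4] F [0.1 0.4 0.2] t 8.57
```

View pics/b_scene.png

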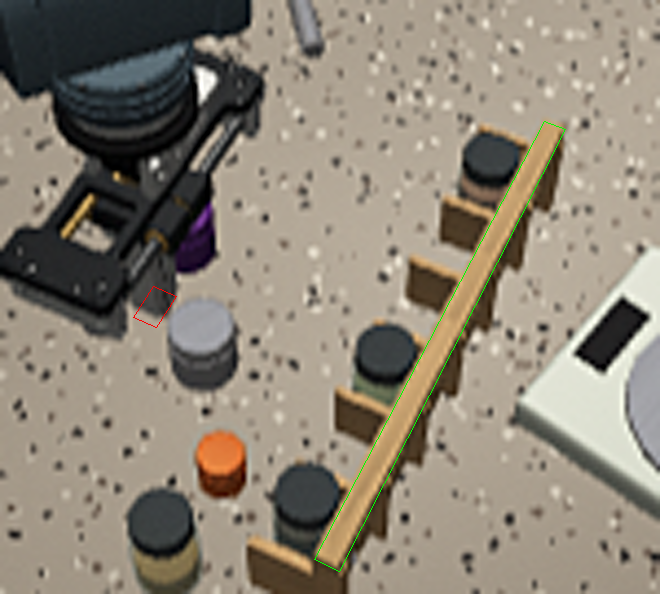

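View pics/b_top.png

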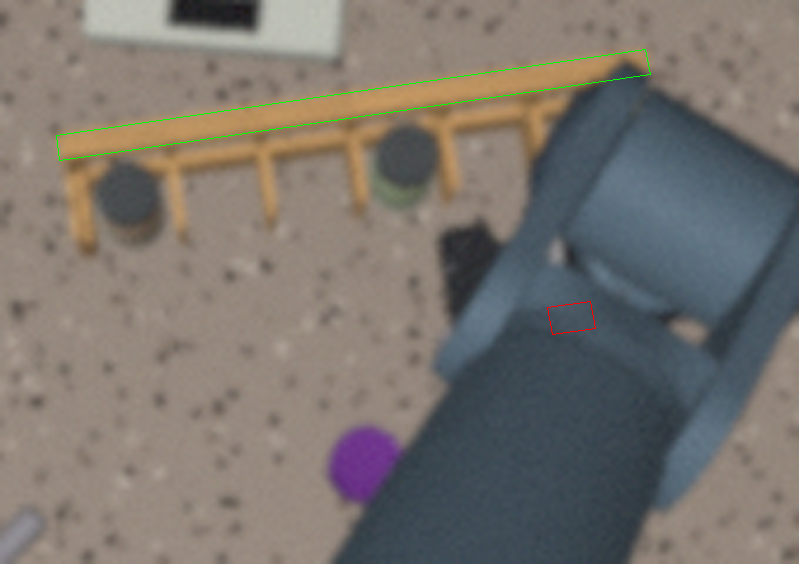

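```bash
python3 -m creep '[[[0,0,0,2.5,0,0,0],[0,0,0,2.5,0,0,0],[0,0,0,2.5,0,0,0],[0,0,0,2.5,0,0,0],[0,0,0,1.9,0,0,0],[0,0,0,0,0,0,0],[0,0,0,0,0,0,0]]]'; python3 look.py c
```

```text
t: 9.55
eef_pos: [512.4, -198.9, 116.2]
ee_rot: [0.0, 0.998, 0.068, 0.001]
wrist_force: [0.7, -0.6, 0.1]
gripper_width: 0.005
tip [ 512.5 -199.    19.2] F [ 0.7 -0.6  0.1] t 9.55
```

View pics/c_scene.png

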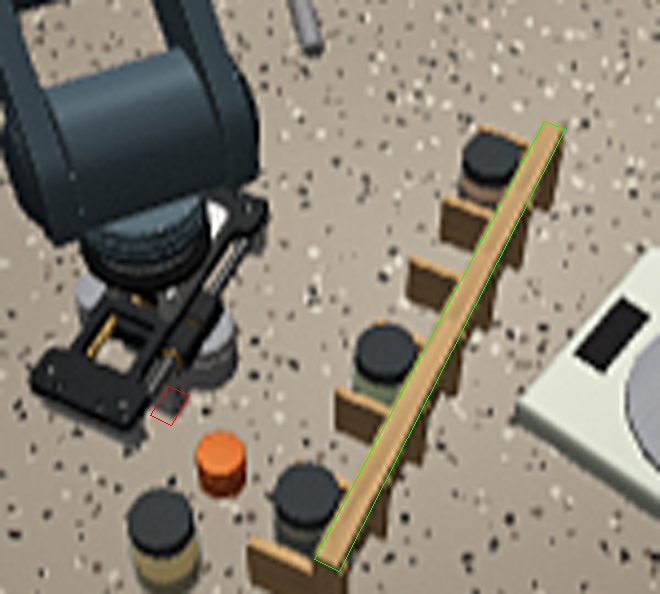

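```bash
python3 -m creep '[[[0,0,-0.5,0,0,0,0],[0,0,-0.5,0,0,0,0],[0,0,-0.5,0,0,0,0],[0,0,-0.7,0,0,0,0],[0,0,-0.8,0,0,0,0],[0,0,-0.8,0,0,0,0],[0,0,-0.8,0,0,0,0],[0,0,-0.8,0,0,0,0],[0,0,-0.8,0,0,0,0],[0,0,-0.8,0,0,0,0],[0,0,0,0,0,0,0]]]'; python3 look.py d
```

```text
t: 11.02
eef_pos: [501.9, -128.6, 114.9]
ee_rot: [-0.0, 0.998, 0.068, -0.0]
wrist_force: [0.3, 0.6, 0.2]
gripper_width: 0.008
tip [ 501.8 -128.5   17.9] F [0.3 0.6 0.2] t 11.03
```

View pics/d_scene.png

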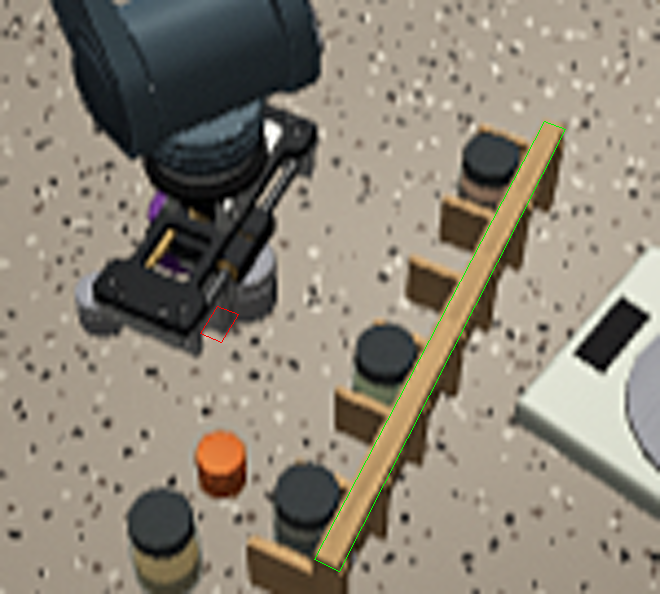

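View pics/d_top.png

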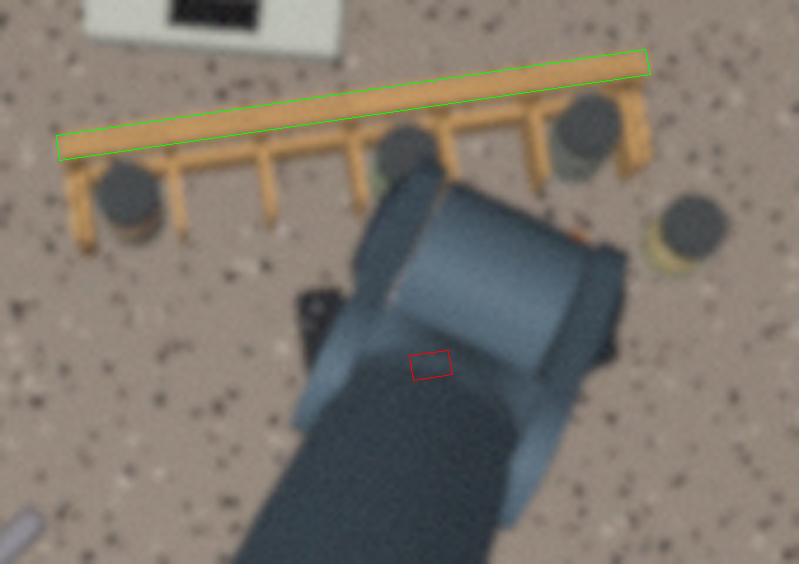

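The tin slides left well. The purple decoy would crowd the space behind it, so I'll back off and push it forward-left diagonally before the straight push. First a check of where it is.

```bash
python3 -m creep '[[[0,0,1.5,0,0,0,0],[0,0,1.5,-1,0,0,0],[0.1,0,2.5,-3,0,0,-8.5],[0.1,-1,2.5,-3,0,0,-8.5],[0.1,-1,2,-2,0,0,-9],[0.1,-1,2,0,0,0,-9],[0.1,0,0,0,0,0,0],[0.1,0,0,0,0,0,0]]]'; python3 look.py e
```

```text
t: 12.12
eef_pos: [509.0, -255.2, 205.1]
ee_rot: [-0.0, 0.932, 0.363, -0.0]
wrist_force: [0.1, 0.2, -0.9]
gripper_width: 0.101
tip [ 508.9 -255.1  108.1] F [ 0.1  0.2 -0.9] t 12.12
```

View pics/e_scene.png

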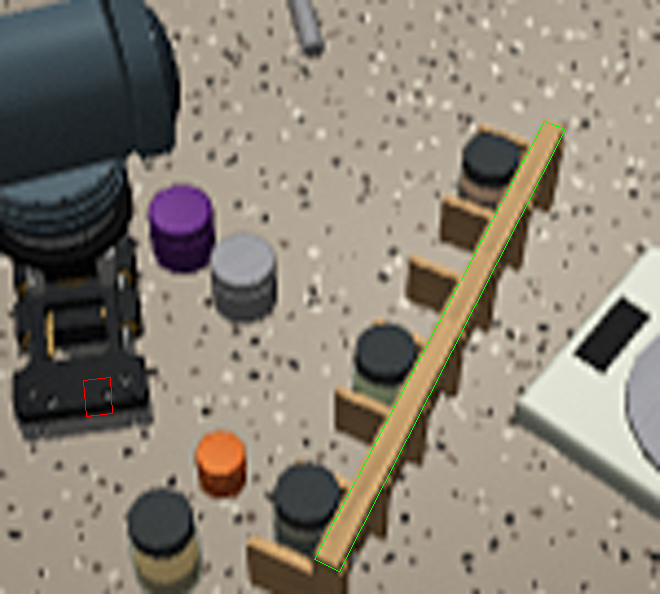

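View pics/e_top.png

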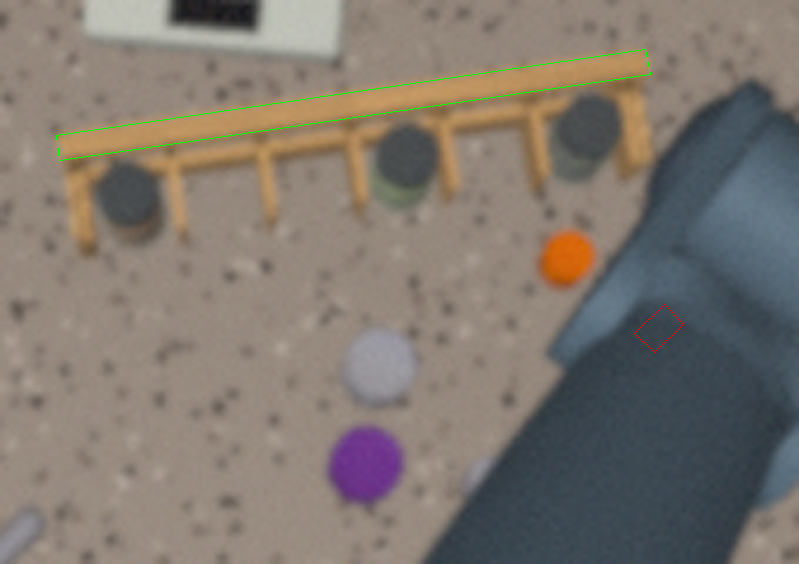

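The tin is clear of everything and upright at top crop (380,365). I'll compute the approach point for the diagonal push.

```bash
cat > g.py <<'E'
from h import *
from scipy.spatial.transform import Rotation as R
p=np.load('rack.npy');x,y,a=p;c,s=np.cos(a),np.sin(a)
def loc(P): d=np.array(P[:2])-[x,y];return np.array([c*d[0]+s*d[1],-s*d[0]+c*d[1]]).round(1)
def wld(q): return rackpts(p,[[q[0],q[1],0]])[0,:2]
T=lambda u,v:unproj('top',(u/4.7+205-.4,v/4.7+125-.4),50)
S=lambda u,v:unproj('scene',(u/4.4+180-.4,v/4.4+150-.4),50)
def cmd(target):  # target world xy -> tool dx,dy cm from current
    st=ctrl.get_state();e=np.array(st['eef_pos']);w,X,Y,Z=st['ee_rot'];r=R.from_quat([X,Y,Z,w])
    yaw=np.degrees(np.arctan2(*r.apply([1,0,0])[[1,0]]));d=np.r_[np.array(target)-e[:2],0]
    print('yaw-rack',round(yaw-np.degrees(a),2),'now rack',loc(e),'z',e[2].round(1),'tool cm',(r.inv().apply(d)/10).round(2))
E
python3 - <<'E'
from g import *
A=T(380,364);B=S(244,260);print(loc(A),loc(B)); m=(loc(A)+loc(B))/2
h=np.array([np.cos(np.radians(35)),np.sin(np.radians(35))])
print(m, (29-m[1])/h[1]); cmd(wld(m-41*h))
E
```

```text
[-132.2    6.4] [-131.5    7.5]
[-131.85    6.95] 38.44300184344522
yaw-rack 34.98 now rack [-143.2 -154.2] z 204.8 tool cm [ 6.070e+00 -1.255e+01  1.000e-02]
```

```bash
python3 -m creep '[[[0.1,1.5,-3.1,0,0,0,0],[0.1,1.5,-3.1,0,0,0,0],[0.1,1.5,-3.1,0,0,0,0],[0.1,1.6,-3.2,0,0,0,0],[0.1,0,0,0,0,0,0],[0.1,0,0,2.5,0,0,0],[0.1,0,0,2,0,0,0],[0.1,0,0,0,0,0,0],[0.1,0,0,0,0,0,0]]]'; python3 -c "
from g import *
cmd(wld([-132-.819*41,7-.574*41]))"; python3 look.py f
```

```text
t: 13.35
eef_pos: [469.7, -122.6, 161.0]
ee_rot: [0.0, 0.931, 0.364, 0.0]
wrist_force: [0.3, -0.4, 0.6]
gripper_width: 0.1
yaw-rack 35.0 now rack [-164.4  -18.2] z 161.0 tool cm [-0.01 -0.2  -0.  ]
tip [ 469.8 -122.7   64. ] F [ 0.3 -0.4  0.6] t 13.35
```

View pics/f_scene.png

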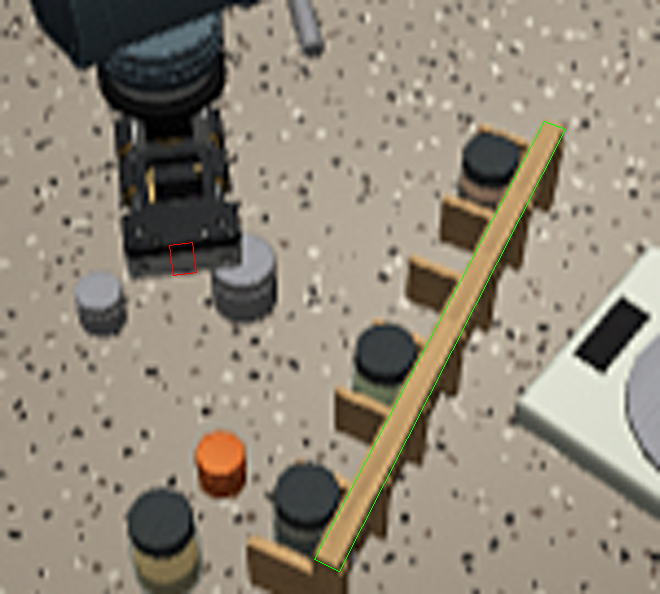

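```bash
python3 -m creep '[[[0.1,0,-0.2,1.5,0,0,0],[0.1,0,0,1.5,0,0,0],[0.1,0,0,1.5,0,0,0],[0.1,0,0,0,0,0,0]]]'; python3 -m creep '[[[0.1,0.4,0,0,0,0,0],[0.1,0.5,0,0,0,0,0],[0.1,0.6,0,0,0,0,0],[0.1,0.7,0,0,0,0,0],[0.1,0.8,0,0,0,0,0],[0.1,0.8,0,0,0,0,0],[0.1,0.6,0,0,0,0,0],[0.1,0.3,0,0,0,0,0],[0.1,0,0,0,0,0,0]]]';python3 look.py i
```

```text
t: 13.95
eef_pos: [466.7, -120.1, 113.3]
ee_rot: [-0.001, 0.931, 0.365, -0.001]
wrist_force: [-0.1, 0.3, -0.3]
gripper_width: 0.099
t: 15.08
eef_pos: [502.4, -88.4, 115.1]
ee_rot: [-0.0, 0.931, 0.365, 0.0]
wrist_force: [0.3, -0.1, 0.3]
gripper_width: 0.1
tip [502.4 -88.4  18.1] F [ 0.3 -0.1  0.3] t 15.07
```

View pics/i_scene.png

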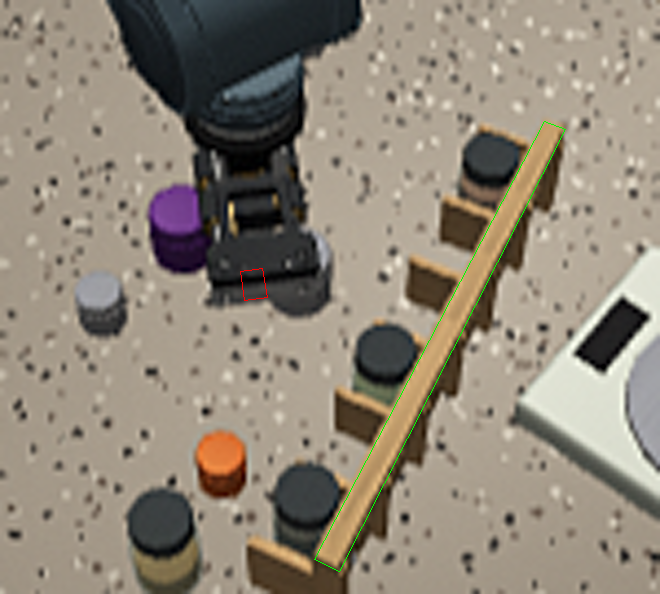

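Pushed cleanly. I'll back off along the same line, lift clear, turn back to the rack's direction and look again.

```bash
python3 -m creep '[[[0.1,-1.5,0,0,0,0,0],[0.1,-1,0.8,-2.5,0,0,0],[0.1,0,2.5,-3,0,0,8.5],[0.17,0,3.5,-3,0,0,8.5],[0.17,0,3.5,0,0,0,9],[0.17,0,3.5,0,0,0,9],[0.17,0,2.5,0,0,0,0],[0.17,0,0,0,0,0,0],[0.17,0,0,0,0,0,0]]]'; python3 look.py j; python3 -c "
from g import *
cmd(wld([-150,29]))"
```

```text
t: 16.3
eef_pos: [554.2, -247.9, 199.8]
ee_rot: [-0.001, 0.998, 0.068, -0.0]
wrist_force: [0.3, -0.8, 0.1]
gripper_width: 0.174
tip [ 554.1 -247.8  102.8] F [ 0.3 -0.8  0.1] t 16.3
yaw-rack 0.13 now rack [ -97.3 -153.3] z 200.0 tool cm [ -5.23 -18.24   0.02]
```

View pics/j_scene.png

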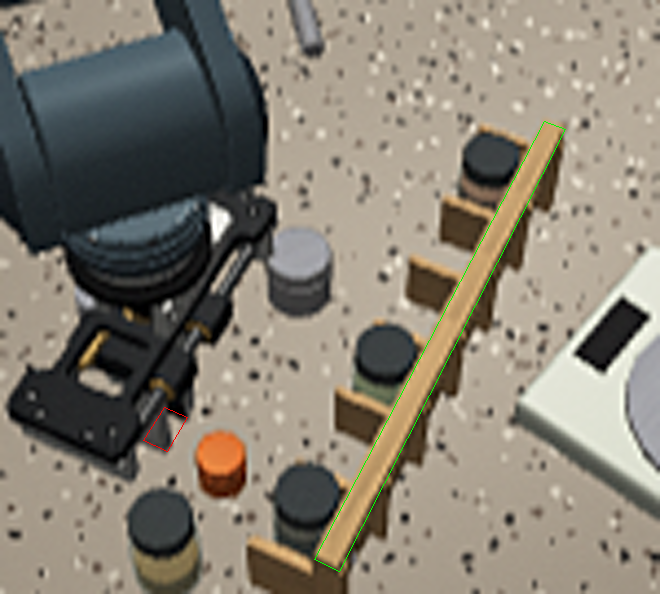

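View pics/j_top.png

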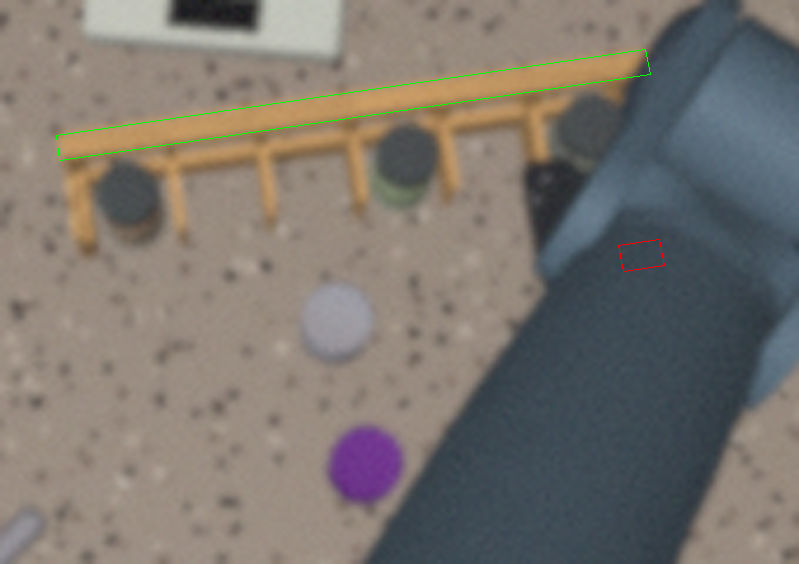

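The tin seems to be a few mm right of the third gap's centreline. Its top and the divider tops are both at z=50, so I'll compare them within each camera at that height.

```bash
python3 - <<'E'
import cv2
t=cv2.imread('pics/j_top_raw.png')[140:215,245:325];cv2.imwrite('pics/j_tz.png',cv2.convertScaleAbs(cv2.resize(t,None,fx=8,fy=8,interpolation=cv2.INTER_CUBIC),alpha=1.5))
t=cv2.imread('pics/j_scene_raw.png')[185:245,235:315];cv2.imwrite('pics/j_sz.png',cv2.convertScaleAbs(cv2.resize(t,None,fx=10,fy=10,interpolation=cv2.INTER_CUBIC),alpha=1.5))
E
```

```text
(no output)
```

View pics/j_tz.png

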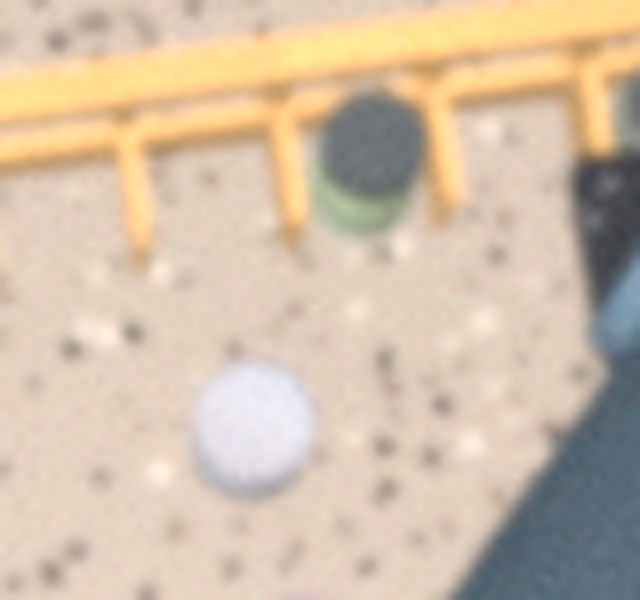

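View pics/j_sz.png

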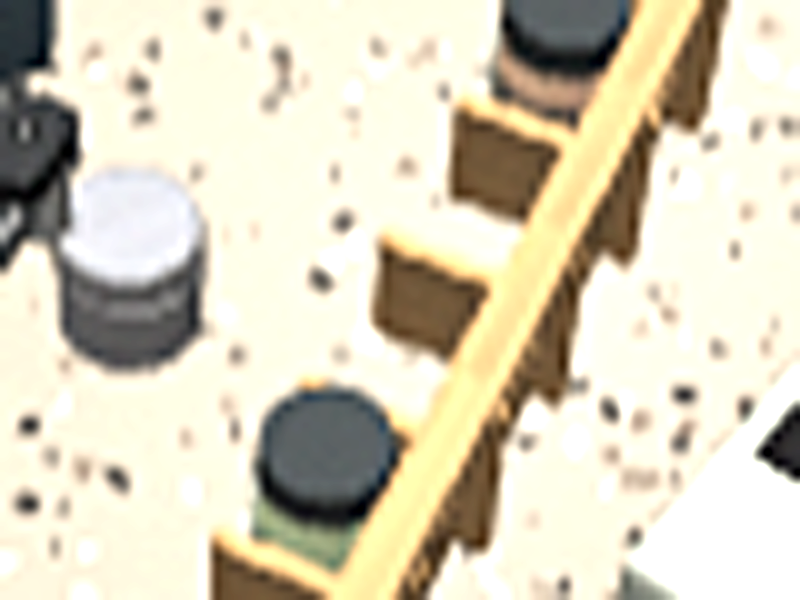

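```bash
python3 - <<'E'
from g import *
t=lambda u,v:unproj('top',((u+.5)/8+245-.5,(v+.5)/8+140-.5),50)
s=lambda u,v:unproj('scene',((u+.5)/10+235-.5,(v+.5)/10+185-.5),50)
print('top: tin',loc(t(254,423)),'A',loc(t(142,240)),loc(t(127,140)),'B',loc(t(293,220)),loc(t(279,110)),'C',loc(t(447,205)),loc(t(436,90)))
print('scene: tin',loc(s(131,225)),'div58?',loc(s(460,100)),loc(s(575,142)),'div0?',loc(s(385,237)),loc(s(495,280)),'-58',loc(s(310,383)),'-116',loc(s(215,535)))
E
```

```text
top: tin [-100.2   28.2] A [-26.6  58.3] [11.6 58.1] B [-27.5   2.1] [14.5  0.6] C [-30.3 -55. ] [ 13.4 -58.2]
scene: tin [-100.    29.7] div58? [-29.3 117.4] [  9.  118.1] div0? [-29.   59.7] [ 7.  59.9] -58 [-27.5   2.4] -116 [-30.3 -56. ]
```

In both cameras the tin is 1.5 mm right of the gap's centreline. The V between the fingers will correct that if I push along rack-frame y≈30.7. I'll go behind the tin.

```bash
python3 -m creep '[[[0.15,-1,-3.7,0,0,0,0],[0.15,-1,-3.7,0,0,0,0],[0.15,-1,-3.7,0,0,0,0],[0.15,-1,-3.7,0,0,0,0],[0.15,-0.9,-3.6,0,0,0,0],[0.15,0,0,2,0,0,0],[0.15,0,0,1.5,0,0,0],[0.15,0,0,0,0,0,0],[0.15,0,0,0,0,0,0]]]'; python3 look.py k; python3 -c "
from g import *
cmd(wld([-147,30.7]))"
```

```text
t: 17.52
eef_pos: [481.7, -73.3, 165.6]
ee_rot: [0.0, 0.998, 0.068, 0.0]
wrist_force: [0.2, 0.1, -0.4]
gripper_width: 0.151
tip [481.8 -73.3  68.6] F [ 0.2  0.1 -0.4] t 17.52
yaw-rack 0.01 now rack [-145.7   29.1] z 165.9 tool cm [-0.13 -0.16 -0.  ]
```

View pics/k_scene.png

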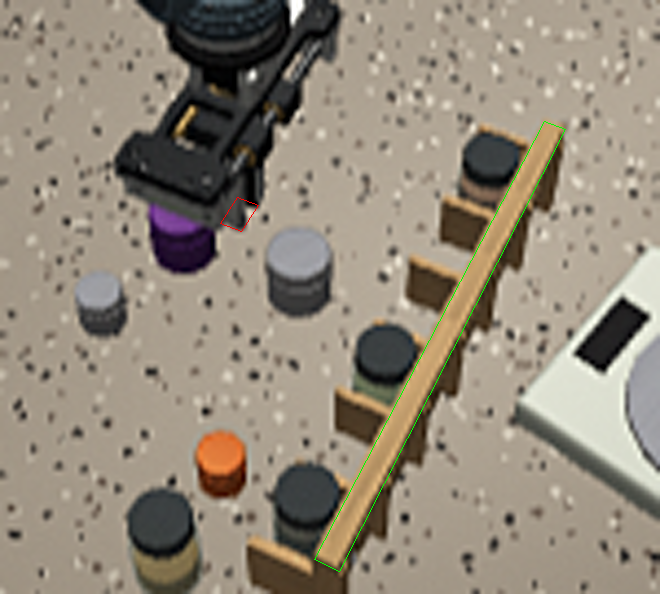

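```bash
python3 -m creep '[[[0.15,0,-0.15,2,0,0,0],[0.15,0,0,2,0,0,0],[0.15,0,0,1,0,0,0],[0.15,0,0,0,0,0,0],[0.15,0,0,0,0,0,0]]]'; python3 -c "
from g import *
cmd(wld([-90,30.7]))"; python3 -m creep '[[[0.15,0.4,0,0,0,0,0],[0.15,0.4,0,0,0,0,0],[0.15,0.4,0,0,0,0,0],[0.15,0.6,0,0,0,0,0],[0.15,0.7,0,0,0,0,0],[0.15,0.7,0,0,0,0,0],[0.15,0.7,0,0,0,0,0],[0.15,0.7,0,0,0,0,0],[0.15,0.6,0,0,0,0,0],[0.15,0.3,0,0,0,0,0],[0.15,0,0,0,0,0,0]]]'; python3 look.py l;python3 -c "
from g import *
cmd(wld([-37,30.7]))"
```

```text
t: 18.25
eef_pos: [481.7, -71.7, 116.1]
ee_rot: [0.0, 0.998, 0.068, 0.001]
wrist_force: [-0.1, -0.7, 0.0]
gripper_width: 0.154
yaw-rack 0.02 now rack [-145.6   30.7] z 116.1 tool cm [5.56 0.   0.01]
t: 19.62
eef_pos: [535.9, -64.0, 115.3]
ee_rot: [0.0, 0.998, 0.068, 0.0]
wrist_force: [0.1, -0.8, 0.2]
gripper_width: 0.151
tip [536.  -64.   18.3] F [ 0.1 -0.8  0.2] t 19.62
yaw-rack 0.02 now rack [-91.1  31. ] z 115.3 tool cm [5.41 0.04 0.  ]
```

View pics/l_scene.png

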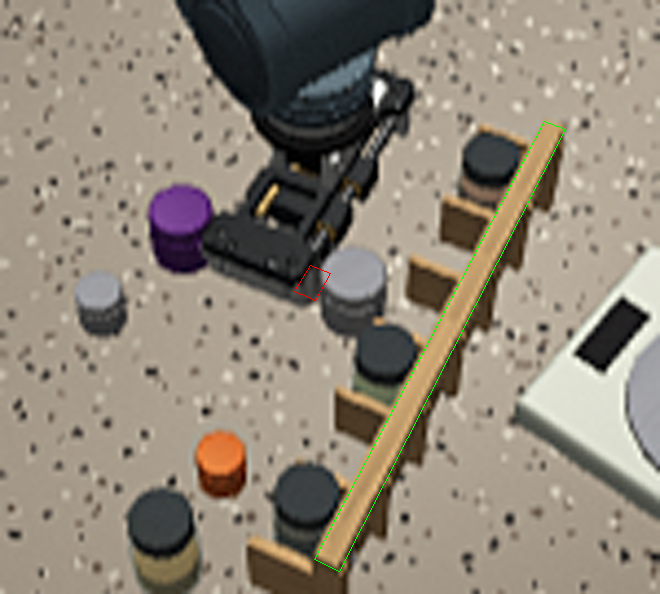

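View pics/l_top.png

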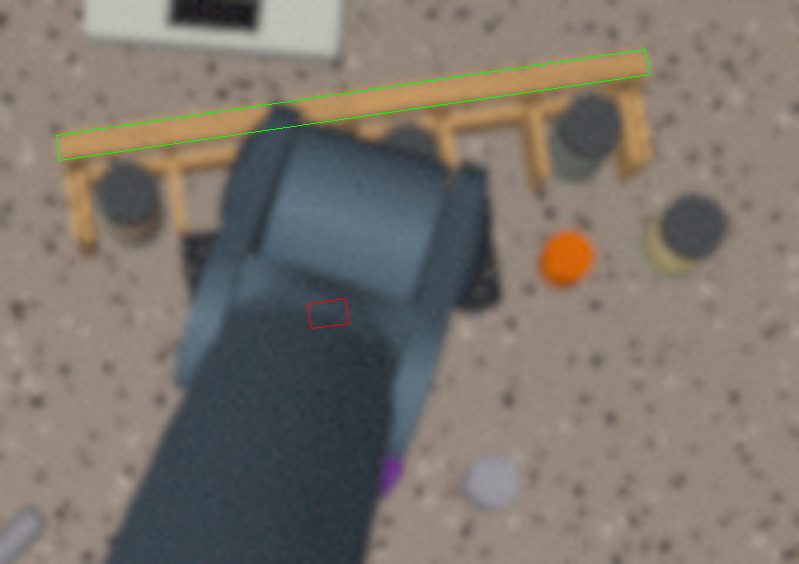

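```bash
python3 - <<'E'
import cv2
t=cv2.imread('pics/l_scene_raw.png')[185:245,235:315];cv2.imwrite('pics/l_sz.png',cv2.convertScaleAbs(cv2.resize(t,None,fx=10,fy=10,interpolation=cv2.INTER_CUBIC),alpha=1.5))
E
```

```text
(no output)
```

View pics/l_sz.png

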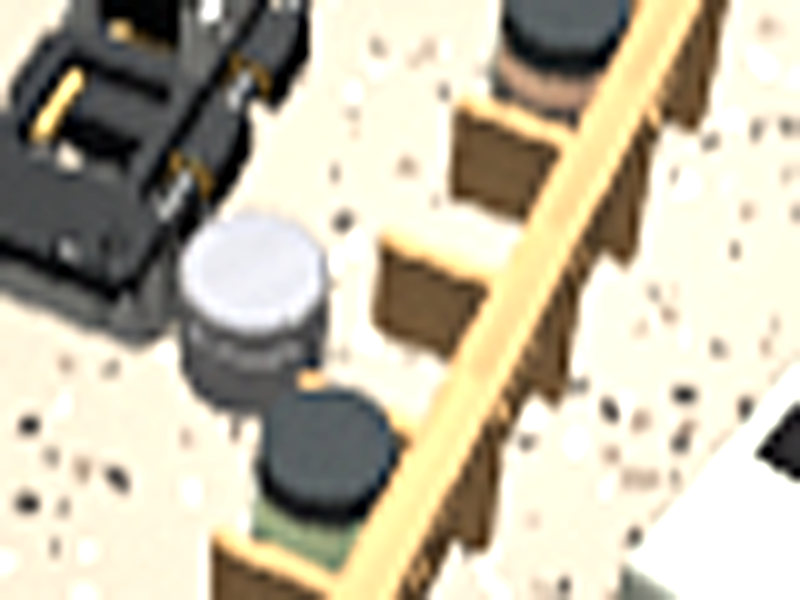

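```bash
python3 - <<'E'
from g import *
s=lambda u,v:unproj('scene',((u+.5)/10+235-.5,(v+.5)/10+185-.5),50)
print(loc(s(254,272)))
# model top ring fit check
E
```

```text
[-59.1  30.7]
```

The tin lies within about 0.5 mm of the gap's centreline, so I'll push it in slowly and watch the force.

```bash
python3 -m creep '[[[0.15,0.3,0,0,0,0,0],[0.15,0.4,0,0,0,0,0],[0.15,0.4,0,0,0,0,0],[0.15,0.4,0,0,0,0,0],[0.15,0.4,0,0,0,0,0],[0.15,0.3,0,0,0,0,0]]]'; python3 -m creep '[[[0.15,0.4,0,0,0,0,0],[0.15,0.4,0,0,0,0,0],[0.15,0.4,0,0,0,0,0],[0.15,0.4,0,0,0,0,0],[0.15,0.4,0,0,0,0,0],[0.15,0,0,0,0,0,0]]]';python3 -c "
from g import *
cmd(wld([-37,30.7]))"
```

```text
t: 20.48
eef_pos: [557.7, -61.0, 115.3]
ee_rot: [-0.0, 0.998, 0.068, 0.0]
wrist_force: [-1.0, 0.6, 0.3]
gripper_width: 0.149
t: 21.22
eef_pos: [577.7, -58.3, 115.4]
ee_rot: [0.0, 0.998, 0.068, 0.0]
wrist_force: [-0.2, -0.7, 0.7]
gripper_width: 0.148
yaw-rack 0.03 now rack [-48.7  31. ] z 115.4 tool cm [1.17 0.03 0.  ]
```

```bash
python3 -m creep '[[[0.15,0.3,0,0,0,0,0],[0.15,0.3,0,0,0,0,0],[0.15,0.2,0,0,0,0,0],[0.15,0,0,0,0,0,0]]]'; python3 -m creep '[[[0.15,0.2,0,0,0,0,0],[0.15,0,0,0,0,0,0]]]';python3 -m creep '[[[0.15,0.1,0,0,0,0,0],[0.15,0,0,0,0,0,0]]]';python3 look.py m
```

```text
t: 21.72
eef_pos: [585.4, -57.3, 115.3]
ee_rot: [0.0, 0.998, 0.068, 0.0]
wrist_force: [-0.0, 0.8, 0.8]
gripper_width: 0.149
t: 21.98
eef_pos: [587.2, -57.0, 115.2]
ee_rot: [-0.0, 0.998, 0.068, 0.0]
wrist_force: [-0.6, 0.3, -0.2]
gripper_width: 0.149
t: 22.22
eef_pos: [587.6, -56.9, 115.1]
ee_rot: [-0.0, 0.998, 0.068, -0.001]
wrist_force: [-5.4, -0.2, 2.9]
gripper_width: 0.149
tip [587.4 -56.9  18.1] F [-5.4 -0.2  2.9] t 22.23
```

View pics/m_scene.png

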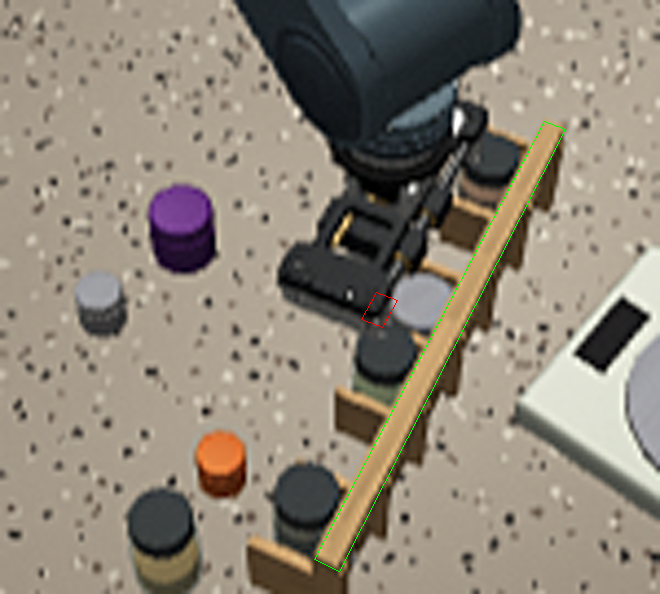

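```bash
python3 -m creep '[[[0.15,0.1,0,0,0,0,0],[0.15,0,0,0,0,0,0]]]';python3 -m creep '[[[0.15,0.1,0,0,0,0,0],[0.15,0,0,0,0,0,0]]]'
```

```text
t: 22.58
eef_pos: [587.9, -56.9, 115.1]
ee_rot: [-0.0, 0.998, 0.068, -0.002]
wrist_force: [-8.3, -1.1, 6.1]
gripper_width: 0.152
t: 22.82
eef_pos: [588.2, -56.8, 115.0]
ee_rot: [-0.0, 0.998, 0.068, -0.003]
wrist_force: [-11.7, -2.2, 9.0]
gripper_width: 0.15
```

It's at a firm stop: about 12 N with no further travel. I'll back straight off, lift and check.

```bash
python3 -m creep '[[[0.15,-0.3,0,0,0,0,0],[0.15,-1.5,0,0,0,0,0],[0.15,-3,0,0,0,0,0],[0.15,0,0,-3,0,0,0],[0.15,-2,0,-5,0,0,0],[0.15,-5,0,-3,0,0,0],[0.15,-5,5,0,0,0,0],[0.15,-4,6,0,0,0,0],[0.15,0,6,0,0,0,0],[0.15,0,6,0,0,0,0],[0.15,0,0,0,0,0,0]]]'; python3 look.py n; python3 - <<'E'
import cv2,numpy as np
t=cv2.imread('pics/n_top_raw.png')[140:215,245:325];s=cv2.imread('pics/n_scene_raw.png')[185:245,235:315]
cv2.imwrite('pics/n_tz.png',cv2.convertScaleAbs(cv2.resize(t,None,fx=8,fy=8,interpolation=cv2.INTER_CUBIC),alpha=1.5))
cv2.imwrite('pics/n_sz.png',cv2.convertScaleAbs(cv2.resize(s,None,fx=10,fy=10,interpolation=cv2.INTER_CUBIC),alpha=1.5))
E
```

```text
t: 24.2
eef_pos: [424.8, -301.1, 225.8]
ee_rot: [0.001, 0.998, 0.066, 0.001]
wrist_force: [-0.1, 0.4, -0.4]
gripper_width: 0.15
tip [ 425.  -301.3  128.8] F [-0.1  0.4 -0.4] t 24.2
```

View pics/n_tz.png

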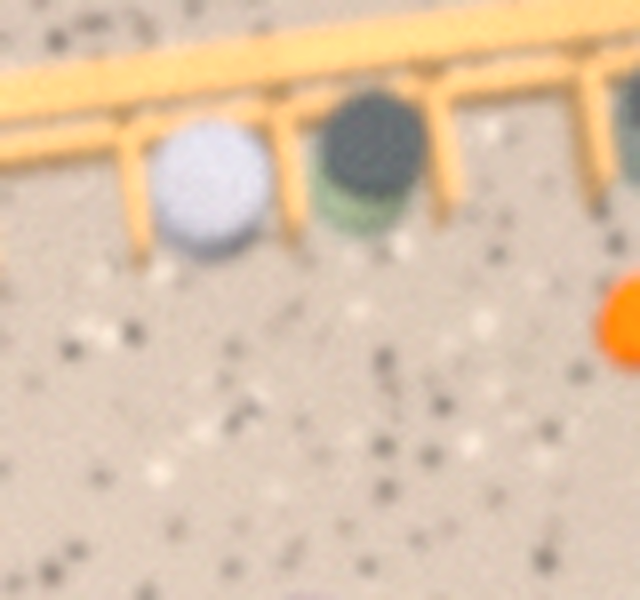

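View pics/n_sz.png

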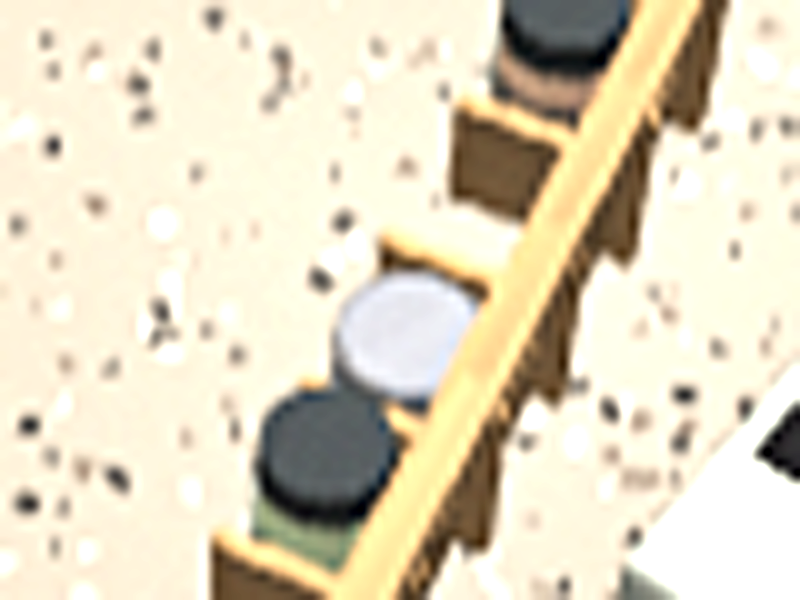

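View pics/n_top.png

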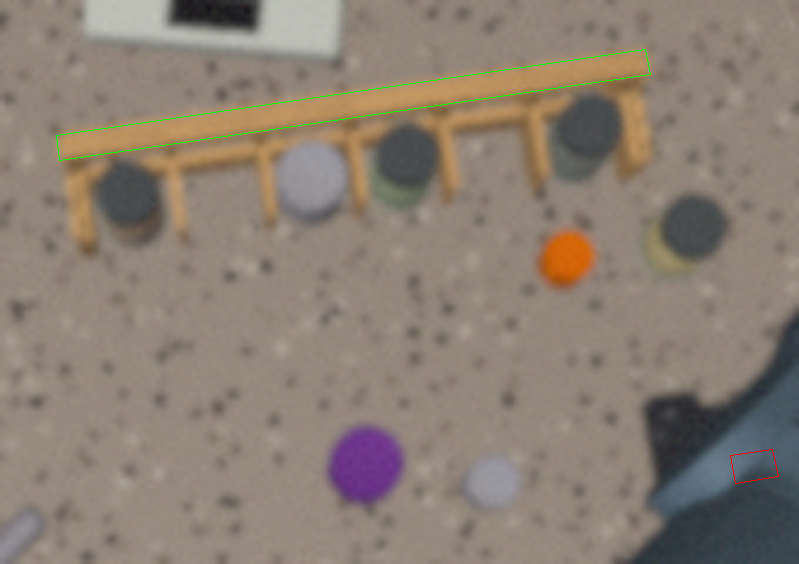

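```bash
python3 - <<'E'
from g import *
t=lambda u,v:unproj('top',((u+.5)/8+245-.5,(v+.5)/8+140-.5),50)
s=lambda u,v:unproj('scene',((u+.5)/10+235-.5,(v+.5)/10+185-.5),50)
print('tin top',loc(t(211,182)),'jar4 ref',loc(unproj('top',((374.5)/8+244.5,(144.5)/8+139.5),77)))
# scene ring fit: left/top extents of tin top
print('scene',loc(s(409,332)))
# things moved?
a=cv2.imread('pics/top0.png').astype(int);b=cv2.imread('pics/n_top_raw.png').astype(int)
d=(abs(a-b).max(2)>60).astype('uint8');n,_,st,ce=cv2.connectedComponentsWithStats(d)
print([(st[i].tolist(),ce[i].round().tolist()) for i in range(1,n) if st[i,4]>8])
E
```

```text
tin top [-8.8 29.8] jar4 ref [ -9.9 -28.7]
scene [-8.7 31.5]
[([265, 156, 11, 4, 28], [270.0, 157.0]), ([303, 178, 133, 130, 5767], [369.0, 244.0]), ([217, 277, 82, 65, 2952], [248.0, 305.0]), ([80, 298, 146, 86, 7533], [165.0, 350.0]), ([308, 314, 204, 70, 6336], [419.0, 364.0]), ([230, 343, 21, 33, 205], [240.0, 355.0]), ([307, 369, 7, 9, 24], [310.0, 374.0]), ([201, 370, 6, 4, 16], [203.0, 372.0])]
```

All checks agree. The tin is upright in the third gap, with its base level with the divider noses, and it stopped firmly against the back. The jars and decoys haven't moved and the gripper is clear, so I'm handing in.

```bash
python3 -c "
from station import ctrl
print(ctrl.sign_off(), ctrl.get_state()['t'])"
```

```text
the job is handed in; nothing more can be done
the job is handed in; nothing more can be done
```

The tin is upright in the third gap, up against the back slat, and the job was handed in at about 24 s of the 67 s allowed.

**Counting:** I ran the closed fingertips along the rail from the first gap to the second and then the third, holding about 6 N throughout. They stopped about 4 mm short of the third stretch's middle and lifted there.

**Pushing:** I then slid the larger grey tin left, forward-left to keep clear of the purple one, and straight into the third gap. It met a firm stop and barely moved at about 12 N, well under the limits.

**Last checks:**
- **Sideways:** both cameras show the tin within about 0.5 mm of the gap's middle.
- **Jars and look-alikes:** in the overhead view these showed no movement. I did not separately check the carrot, bowl or spoon, which the arm never went near.
- **Gripper:** it ended clear of everything.

**Disagreement:** the two cameras placed the rack about 4 mm apart. In the averaged frame the tin reads 1.8 mm short of fully home. The jars read about the same offset, so I put this down to calibration. I judged the tin home from the firm stop and from its near side looking level with the divider noses.

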